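# Bring the lug under the TIG torch

## Robot

A 7-joint arm with a two-finger parallel gripper is mounted at the origin on the work surface. World frame = base frame: x ahead of the robot, y to its left, z up, the work surface at z = 0. Lengths are in m, angles in rad, forces in N, time in s.
With the tool pointing down it reaches from about 0.4 to 0.85 m from the base axis. Payload 10.4 kg.
Tool frame: the origin (TCP) lies at the very end of the fingers, on their centre line; the grasp point (between the pads) lies 19 mm behind it (manip.grip_point_offset is the distance from the TCP to the grasp point, in m); z points along the fingers, y is the line along which they close (so a half turn about z gives the same grasp; the last joint's range is limited). The gripper opens to 85 mm and grips with 20 to 120 N. Pads are 22 mm wide; open, the fingers measure 114 mm over their backs; the gripper's body (76 mm by 85 mm) begins 54 mm behind the grasp point. The pads swing forward as they close: fully open they stand 13 mm farther back than shut.
Start: joints at [-1.168, 0.332, -0.065, 1.46, 0.022, 1.35, -0.088], TCP at [0.258, 0.569, 0.231] pointing down, gripper open.
Joint ranges: [-2.6, 2.6], [-0.5, 2.12], [-1.47, 1.34], [0.16, 2.42], [-1.27, 4.41], [0.06, 2.06], [-2.6, 2.6]. Speed limits (rad/s): [2.22, 2.22, 2.79, 2.79, 3.14, 3.14, 3.14].

## Interface

Orientations are given as a unit quaternion [x, y, z, w].
In Python, from workcell import manip gives the robot as it stands. The module is installed in compiled form; this text tells all that it offers.
- The arm moves only by the shell command python3 -m inch 'ROWS' [OPENING] [FORCE]. ROWS is JSON, a list of rows, each a list of 2 entries, a list of its own where there are three numbers: the shift along the tool's x, y, z each as a share of 0.08 m, from -1 to 1, then the turn, a rotation vector about the tool's x, y, z each as a share of 45 degrees, from -1 to 1. A call has exactly 10 rows; each row is the pose to reach, as a shift and turn from the pose commanded when the call began, along the tool's axes at that moment; what a row does not reach only later rows make up. A row lasts 1/10 s, in which the tool goes at most 50 mm and 8.59 degrees, less where a joint would pass 70% of its speed; a pose out of reach is approached as far as the arm can. A call with a number of a shift or a turn outside -1 to 1 is refused whole. A call with a gripper value outside its range is refused whole. OPENING is the opening, from 0 (shut) to 1 (fully open), set as the call begins (- or left out, the last holds). The fingers move at their own pace and stop on an object; FORCE is the grip in N (left out, the last holds). Time passes only in rows, so rows that repeat a pose let the fingers close, or fill a call up. It gives the time, the measured TCP pose, the force, the opening and the grip force at its end, in the units of the state.
- manip.get_obs(): the state, without advancing time (a new reading comes with each control period).
- manip.camera(name): name is "side" or "top"; returns the picture (400x640x3 uint8, red, green, blue); there is no depth.
- manip.camera_params(name): a dict with "fov_y" (degrees; the focal length in pixels is half the picture's height over the tangent of half this angle, whatever the lens; pixels are square), "cx", "cy" (the principal point, pixels), "k1" (the pictures are not rectified: a ray, as slopes to the right and down, at radius r is drawn at 1 + k1 r^2 times it, then the intrinsics apply), "camera_from_world" (4x4, takes a point from world to camera coordinates). Camera axes: x right, y up, looking along -z (the intrinsics and any distortion apply to the point x, -y, -z); pixel columns grow to the right and rows downward; lengths in m; the calibration is good to about 2 mm. A picture is of the moment at which its call begins. camera_params takes no time and is no camera call.
- manip.hand_in(): hands the job in; it is judged then, once.
The state is a dict: "clock": time; "joint_pos": joint angles; "joint_velocities": joint speeds; "tau": joint torques, N m; "position": TCP position; "ee_rot": TCP orientation; "ft_force": force on the tool from outside, world axes, zero at the start; "torque": the same for the moment, N m; "grip_width": opening from 0.0 (shut) to 1.0 (fully open); "grasp_force": force on a finger pad.
Only numpy, scipy, OpenCV 4.12 (cv2) and the standard library are available. Lean on these libraries where they do the work, as an engineer would, in place of code of your own. Each camera call takes 0.05 s, during which the arm holds its last target. There are 200 camera calls.

## Task

Using a fingertip on the spokes, turn the welding turntable until the lug on the pipe collar points straight at the torch post; then push the torch arm in against its stop, so that the nozzle stands over the lug. The collar is freshly tacked: do not touch or lift it, grip nothing, and leave the other things on the table where they are.

Things in the scene. Friction and masses are not known exactly. Their poses are not given: they have to be found in the camera images.
- base: fixed grey base of the welding turntable: round foot 150 mm across and 12 mm high, with a 44 mm wide, 12 mm high foot bar running out to the torch post. Origin on the turntable's upright axis at the work surface; x axis level from that axis to the torch post, z up. The post is always on the left (+y) side of it
- table_top (a joint): angle of the steel turntable about its upright axis, anticlockwise from above, over a full turn free each way, starts between -0.8 and 0.8; stiff (about 0.3 N m) and stays where it is left. At 0 its four equal spokes lie along base +x, +y, -x and -y. Its disc is 120 mm across, the disc's top 52 mm above the work surface
- spoke (a point): point on the centre line of one of the four equal spokes, 110 mm from the axis. The spokes are level round steel bars 90 degrees apart, 14 mm thick, centre line 42 mm above the work surface, running from the disc to 150 mm from the axis, with 20 mm black balls on their ends (160 mm from the axis in all). Any spoke may be pushed
- pipe: bright steel pipe collar resting loose on the disc round a centring boss (1 to 2 mm play); turns with the disc. 90 mm diameter, 25 mm high, top 77 mm above the work surface. One dark flat lug, 18 mm thick and 25 mm high, stands out from its wall to 80 mm from the axis, along its own x axis. Origin: centre of its underside. Its yaw to the spokes is random. Not to be touched by the robot
- lug (a point): middle of the lug's top edge, 55 mm from the collar's centre along the lug, 77 mm above the work surface; it is to come under the weld point
- weld_point (a point): fixed point in the air where the nozzle's tip stands once the torch arm is at its stop: on the line from turntable axis to post, 55 mm from the axis, 86 mm above the work surface
- post (a point): pivot of the torch arm: axis of the fixed upright post (24 mm diameter), at the arm's height of 132 mm; 190 mm from the turntable's axis. The pivot cap on top is 34 mm across and reaches 148 mm high
- torch (a joint): angle of the torch arm about the post, clockwise from above: 0 = at its stop, pointing at the turntable's axis, nozzle at the weld point; starts swung out 0.8 to 1.2 rad towards the robot's side. Stiff (about 0.15 N m), stays where left. The arm is a level round bar, 14 mm thick, centre line 132 mm above the work surface, 135 mm long from post axis to torch head; push it anticlockwise from above
- nozzle (a point): tip of the torch's electrode, 86 mm above the work surface, under the 22 mm wide black torch head at the free end of the torch arm (head's top 156 mm high, white ceramic nozzle below it from 123 down to 93 mm)
- magnet: loose L-shaped welding magnet, 70 x 35 mm, 62 mm high; not to be moved. Origin: centre of its underside
- offcut: loose upright pipe offcut, 60 mm diameter, 50 mm high; not to be moved. Origin: centre of its underside
- tungsten_jar: loose small jar, 40 mm diameter, 60 mm high; not to be moved. Origin: centre of its underside
- copper_bar: loose copper bar lying flat, 100 x 40 x 20 mm; not to be moved. Origin: centre of its underside
- chip_hammer: loose hammer lying on the table, 240 mm long; not to be moved
- spanner: loose spanner lying on the table, 180 mm long; not to be moved
- spray: loose upright can, 56 mm diameter, 170 mm high; not to be moved. Origin: centre of its underside

How it is judged:
By the outcome, as a careful person would: the job done as asked, in the order asked, and still so for the second after the job is handed in, with the robot touching nothing.
It also fails if it takes over 72 s, if anything falls off the work surface, if the arm or the gripper's body presses on something with over 40 N, if the wrist force passes 120 N, or if a joint passes its speed limit or range.

## Working session

There is one attempt and no reset: what is moved stays moved. The work goes in short steps, Python scripts to look and compute and a shell command to move; the robot and the scene stay as the last step left them, time stands still between calls to the robot, and variables do not carry over. Pictures are saved under pics/ and viewed, at most 10 in all, crops included, and the job is handed in when it is done.

```bash
mkdir -p pics; cat > h.py <<'E'
import numpy as np, cv2
from workcell import manip
def cam(n):
    p=manip.camera_params(n); f=200/np.tan(np.radians(p['fov_y']/2)); return p,f,np.array(p['camera_from_world'])
def proj(n,P):
    p,f,T=cam(n); c=T@np.append(P,1); x,y=c[0]/-c[2],-c[1]/-c[2]; s=1+p['k1']*(x*x+y*y)
    return np.array([p['cx']+f*s*x,p['cy']+f*s*y])
def ray(n,u,v):
    p,f,T=cam(n); d=np.array([(u-p['cx'])/f,(v-p['cy'])/f]); q=d.copy()
    for _ in range(30): q=d/(1+p['k1']*(q@q))
    D=T[:3,:3].T@np.array([q[0],-q[1],-1]); return -T[:3,:3].T@T[:3,3],D
def atz(n,u,v,z):
    o,D=ray(n,u,v); return o+D*(z-o[2])/D[2]
def tri(u1,u2):
    (a,d),(b,e)=ray('top',*u1),ray('side',*u2); A=np.stack([d,-e],1); s=np.linalg.lstsq(A,b-a,rcond=None)[0]
    return (a+d*s[0]+b+e*s[1])/2, np.linalg.norm(a+d*s[0]-b-e*s[1])
E
python3 - <<'E'
from h import *
for n in('top','side'):
    cv2.imwrite(f'pics/{n}1.png',cv2.resize(manip.camera(n)[:,:,::-1],(800,500),interpolation=cv2.INTER_CUBIC))
    p,f,T=cam(n); print(n,f,p['k1'],-T[:3,:3].T@T[:3,3])
o=manip.get_obs(); print(o['position'],o['ee_rot'],o['clock'],o['grip_width'])
E
```

```text
top 413.6043744778967 -0.0708204079607816 [ 0.49429488 -0.03026892  1.31674361]
side 417.1699623728277 0.003544098534639828 [ 0.84946156 -0.88161359  0.97050925]
[0.25800516 0.56889493 0.23058397] [ 2.11273020e-01  9.77426871e-01 -6.39998606e-04 -1.18164619e-04] 0.1 0.9987816158900281
```

View pics/top1.png

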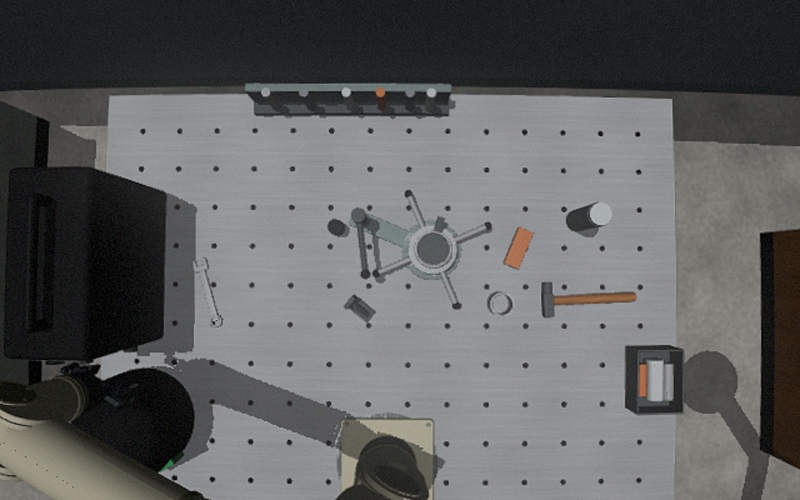

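View pics/side1.png

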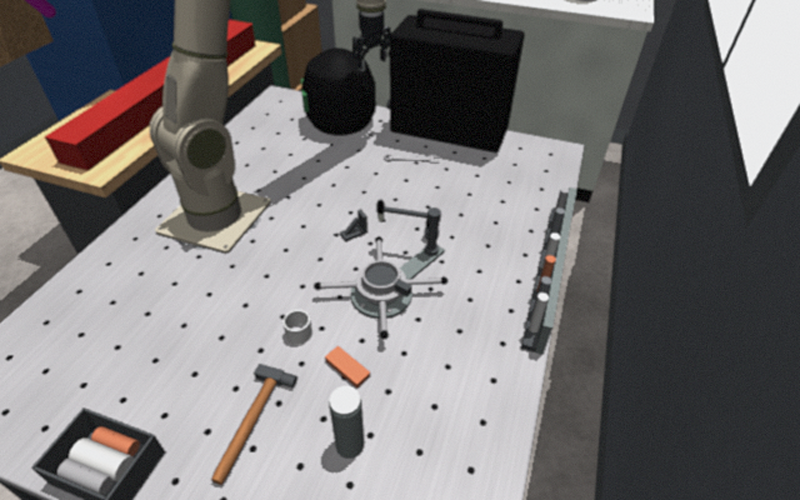

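The top view shows the turntable at about (433,250), the post at (360,215), the torch head at (365,274), and the lug up and to the right at (440,222). I'll enlarge both views.

```bash
python3 - <<'E'
from h import *
a=manip.camera('top')[:,:,::-1][140:260,255:415]; cv2.imwrite('pics/top2.png',cv2.resize(a,(800,600),interpolation=cv2.INTER_CUBIC))
a=manip.camera('side')[:,:,::-1][155:275,240:400]; cv2.imwrite('pics/side2.png',cv2.resize(a,(800,600),interpolation=cv2.INTER_CUBIC))
E
```

```text
(no output)
```

View pics/top2.png

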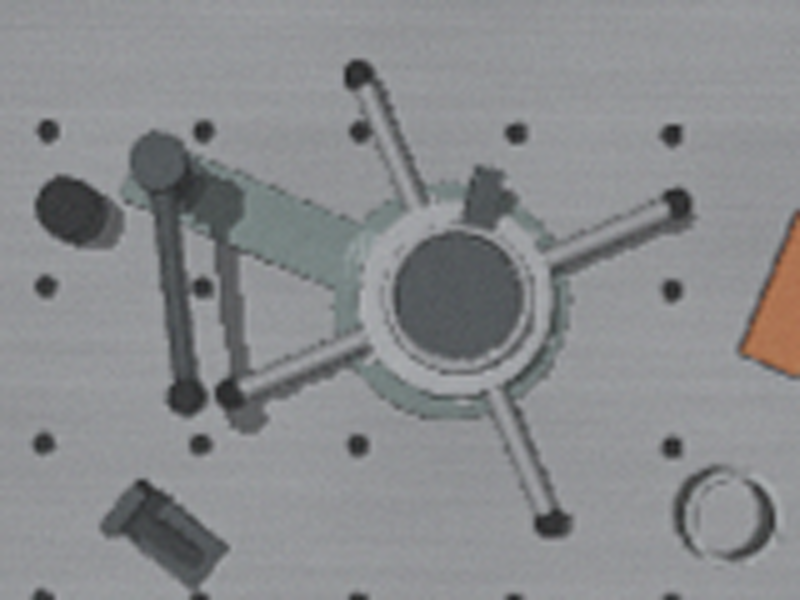

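View pics/side2.png

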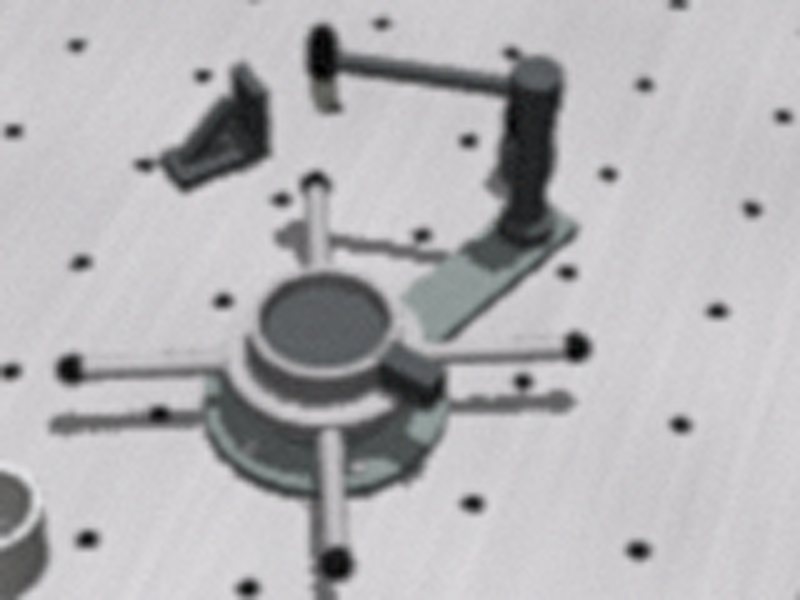

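Read-offs in the top crop: balls (358,75), (678,203), (552,522), (231,393), cap (158,160), head (186,396), lug end about (489,168). In the side crop: balls (316,182), (577,347), (336,563), (70,368), cap (537,72), lug tip top edge about (430,375).

```bash
python3 - <<'E'
from h import *
t=lambda x,y:((x+.5)/5-.5+255,(y+.5)/5-.5+140)
s=lambda x,y:((x+.5)/5-.5+240,(y+.5)/5-.5+155)
tb=[(358,75),(678,203),(552,522),(231,393)]; sb=[(577,347),(336,563),(70,368),(316,182)]
B=[]
for a,b in zip(tb,sb):
    P,e=tri(t(*a),s(*b)); Q=atz('top',*t(*a),.042); B.append(Q); print('ball',P.round(4),round(e,4),Q.round(4),atz('side',*s(*b),.042).round(4))
B=np.array(B); C=B.mean(0); print('axis',C.round(4),[(round(np.linalg.norm(b-C),4),round(np.degrees(np.arctan2(*(b-C)[1::-1])),1)) for b in B])
print('cap',tri(t(158,160),s(537,72)))
cap=atz('top',*t(158,160),.148); print(cap,np.linalg.norm((cap-C)[:2]),np.degrees(np.arctan2(*(cap-C)[1::-1])))
hd=atz('top',*t(186,396),.156); print('head',hd,tri(t(186,396),s(322,35)),np.linalg.norm((hd-cap)[:2]),np.degrees(np.arctan2(*(hd-cap)[1::-1])))
pc=atz('top',*t(458,297),.077); print('collar',pc)
for p in [(489,168),(477,166),(503,171),(487,195)]:
    l=atz('top',*t(*p),.077); print('lug',l,np.linalg.norm((l-C)[:2]),np.degrees(np.arctan2(*(l-C)[1::-1])))
for n,p in dict(jar=(68,208),magnet=(165,535)).items(): print(n,atz('top',*t(*p),.06))
E
```

```text
ball [ 0.6803 -0.048   0.0413] 0.0033 [ 0.6787 -0.0485  0.042 ] [ 0.682  -0.0479  0.042 ]
ball [ 0.6012 -0.2466  0.0434] 0.002 [ 0.6004 -0.2472  0.042 ] [ 0.6018 -0.2452  0.042 ]
ball [ 0.4043 -0.1688  0.0442] 0.0021 [ 0.4031 -0.1695  0.042 ] [ 0.4042 -0.1667  0.042 ]
ball [0.483  0.0291 0.0453] 0.0036 [0.4813 0.0286 0.042 ] [0.4833 0.033  0.042 ]
axis [ 0.5409 -0.1092  0.042 ] [(np.float64(0.1505), np.float64(23.7)), (np.float64(0.1503), np.float64(-66.7)), (np.float64(0.1504), np.float64(-156.3)), (np.float64(0.1501), np.float64(113.4))]
cap (array([0.61528741, 0.06663788, 0.14708217]), np.float64(0.002210345789192281))
[0.6141476  0.06617886 0.148     ] 0.19003152368698337 67.3226701254178
head [0.48061644 0.04855038 0.156     ] (array([0.48162745, 0.04926771, 0.1518217 ]), np.float64(0.0022907313745342975)) 0.1346897722337278 -172.47943306640224
collar [ 0.54004313 -0.10879145  0.077     ]
lug [ 0.61783731 -0.12718552  0.077     ] 0.07903723546816493 -13.18200840223466
lug [ 0.61899532 -0.11995521  0.077     ] 0.07885487904455006 -7.867409312843875
lug [ 0.61608411 -0.13562281  0.077     ] 0.07972114303890081 -19.385586215033477
lug [ 0.60153388 -0.12602408  0.077     ] 0.06295171090308183 -15.53731465848702
jar [0.59350259 0.12809544 0.06      ]
magnet [0.39518161 0.06713528 0.06      ]
```

```bash
python3 - <<'E'
from h import *
k=lambda *p:np.array(p)/1.25
print('box bottom side cam',atz('side',*k(393,132),0),atz('side',*k(497,150),0),'top cam right edge',atz('top',*k(165,355),0),atz('top',*k(193,180),0))
print('box top tri',tri(k(163,353),k(394,44)),tri(k(165,192),k(523,52)),tri(k(8,357),k(418,12)))
print('helmet',tri(k(190,430),k(376,85)))
print('offcut',atz('top',*k(500,303),.05),'bar',atz('top',*k(518,248),.02))
E
```

```text
box bottom side cam [ 3.20972803e-01  5.94231225e-01 -1.11022302e-16] [ 6.82120727e-01  6.10413347e-01 -1.11022302e-16] top cam right edge [0.26481856 0.57320443 0.        ] [0.71749852 0.50801482 0.        ]
box top tri (array([0.36126907, 0.40752864, 0.3889263 ]), np.float64(0.05322611573114236)) (array([0.67777209, 0.40705413, 0.40823494]), np.float64(0.10325707368819972)) (array([0.33268753, 0.73440314, 0.35677671]), np.float64(0.03820909158046669))
helmet (array([0.24348805, 0.4144929 , 0.26567712]), np.float64(0.16997678728827478))
offcut [ 0.40901568 -0.27607402  0.05      ] bar [ 0.54536418 -0.3274842   0.02      ]
```

```bash
python3 -m inch '[[[-0.02,-0.05,0],[0,0,0]],[[-0.07,-0.15,0],[0,0,0]],[[-0.12,-0.27,0],[0,0,0]],[[-0.17,-0.39,0],[0,0,0]],[[-0.23,-0.5,0],[0,0,0]],[[-0.28,-0.62,0],[0,0,0]],[[-0.33,-0.74,0],[0,0,0]],[[-0.38,-0.85,0],[0,0,0]],[[-0.43,-0.95,0],[0,0,0]],[[-0.45,-1,0],[0,0,0]]]' 0 40
python3 -m inch '[[[-0.04,-0.1,0],[0,0,0]],[[-0.09,-0.2,0],[0,0,0]],[[-0.13,-0.3,0],[0,0,0]],[[-0.18,-0.4,0],[0,0,0]],[[-0.22,-0.5,0],[0,0,0]],[[-0.27,-0.6,0],[0,0,0]],[[-0.31,-0.7,0],[0,0,0]],[[-0.36,-0.8,0],[0,0,0]],[[-0.4,-0.9,0],[0,0,0]],[[-0.45,-1,0],[0,0,0]]]'
python3 -m inch '[[[-0.1,-0.08,0],[0,0,0]],[[-0.2,-0.16,0],[0,0,0]],[[-0.3,-0.24,0],[0,0,0]],[[-0.4,-0.32,0],[0,0,0]],[[-0.5,-0.4,0],[0,0,0]],[[-0.6,-0.48,0],[0,0,0]],[[-0.7,-0.56,0],[0,0,0]],[[-0.8,-0.64,0],[0,0,0]],[[-0.9,-0.72,0],[0,0,0]],[[-0.94,-0.79,0],[0,0,0]]]'
```

```text
clock: 1.2
position: [0.2581, 0.4806, 0.2314]
ee_rot: [0.212, 0.977, 0.0, 0.0]
ft_force: [-0.1, -0.1, -0.2]
grip_width: 0.003
grasp_force: 0.0
clock: 2.2
position: [0.2576, 0.3931, 0.2313]
ee_rot: [0.211, 0.977, 0.0, -0.0]
ft_force: [0.5, -0.4, 0.6]
grip_width: 0.001
grasp_force: 0.0
clock: 3.2
position: [0.3006, 0.3042, 0.2313]
ee_rot: [0.212, 0.977, 0.0, 0.0]
ft_force: [0.1, 0.6, 0.5]
grip_width: -0.002
grasp_force: 0.0
```

```bash
python3 -m inch '[[[-0.1,-0.06,0],[0,0,0]],[[-0.2,-0.12,0],[0,0,0]],[[-0.3,-0.18,0],[0,0,0]],[[-0.4,-0.24,0],[0,0,0]],[[-0.5,-0.3,0],[0,0,0]],[[-0.6,-0.36,0],[0,0,0]],[[-0.7,-0.42,0],[0,0,0]],[[-0.8,-0.48,0],[0,0,0]],[[-0.9,-0.54,0],[0,0,0]],[[-1,-0.6,0],[0,0,0]]]'
python3 -m inch '[[[-0.1,-0.06,0],[0,0,0]],[[-0.2,-0.12,0],[0,0,0]],[[-0.3,-0.18,0],[0,0,0]],[[-0.4,-0.24,0],[0,0,0]],[[-0.5,-0.3,0],[0,0,0]],[[-0.6,-0.36,0],[0,0,0]],[[-0.7,-0.42,0],[0,0,0]],[[-0.8,-0.48,0],[0,0,0]],[[-0.9,-0.54,0],[0,0,0]],[[-1,-0.6,0],[0,0,0]]]'
python3 -m inch '[[[-0.1,-0.06,0],[0,0,0]],[[-0.2,-0.12,0],[0,0,0]],[[-0.3,-0.18,0],[0,0,0]],[[-0.4,-0.24,0],[0,0,0]],[[-0.5,-0.3,0],[0,0,0]],[[-0.6,-0.36,0],[0,0,0]],[[-0.7,-0.42,0],[0,0,0]],[[-0.8,-0.48,0],[0,0,0]],[[-0.9,-0.54,0],[0,0,0]],[[-1,-0.6,0],[0,0,0]]]'
python3 -m inch '[[[-0.09,-0.1,0],[0,0,0]],[[-0.17,-0.2,0],[0,0,0]],[[-0.26,-0.3,0],[0,0,0]],[[-0.35,-0.4,0],[0,0,0]],[[-0.44,-0.5,0],[0,0,0]],[[-0.52,-0.6,0],[0,0,0]],[[-0.61,-0.7,0],[0,0,0]],[[-0.7,-0.8,0],[0,0,0]],[[-0.78,-0.9,0],[0,0,0]],[[-0.87,-0.97,0],[0,0,0]]]'
python3 -m inch '[[[-0.09,-0.1,0],[0,0,0]],[[-0.17,-0.2,0],[0,0,0]],[[-0.26,-0.3,0],[0,0,0]],[[-0.35,-0.4,0],[0,0,0]],[[-0.44,-0.5,0],[0,0,0]],[[-0.52,-0.6,0],[0,0,0]],[[-0.61,-0.7,0],[0,0,0]],[[-0.7,-0.8,0],[0,0,0]],[[-0.78,-0.9,0],[0,0,0]],[[-0.87,-0.97,0],[0,0,0]]]'
```

```text
clock: 4.2
position: [0.3535, 0.2278, 0.2313]
ee_rot: [0.211, 0.977, 0.0, 0.0]
ft_force: [-0.1, -1.0, 0.2]
grip_width: 0.0
grasp_force: 0.0
clock: 5.2
position: [0.4065, 0.151, 0.2313]
ee_rot: [0.211, 0.977, 0.0, 0.0]
ft_force: [-0.3, -0.1, 0.3]
grip_width: 0.003
grasp_force: 0.0
clock: 6.2
position: [0.4596, 0.0742, 0.2313]
ee_rot: [0.211, 0.977, 0.0, 0.0]
ft_force: [-0.3, 0.8, 0.6]
grip_width: -0.001
grasp_force: 0.0
clock: 7.2
position: [0.4906, -0.0255, 0.2313]
ee_rot: [0.211, 0.977, 0.0, -0.0]
ft_force: [-0.3, 0.1, 0.7]
grip_width: -0.002
grasp_force: 0.0
clock: 8.2
position: [0.5219, -0.125, 0.2313]
ee_rot: [0.212, 0.977, 0.0, -0.0]
ft_force: [0.3, -0.5, -0.2]
grip_width: -0.002
grasp_force: 0.0
```

```bash
python3 -m inch '[[[-0.09,-0.1,0.1],[0,0,0]],[[-0.17,-0.2,0.2],[0,0,0]],[[-0.26,-0.3,0.3],[0,0,0]],[[-0.35,-0.4,0.4],[0,0,0]],[[-0.44,-0.5,0.5],[0,0,0]],[[-0.52,-0.6,0.6],[0,0,0]],[[-0.61,-0.7,0.7],[0,0,0]],[[-0.7,-0.8,0.8],[0,0,0]],[[-0.78,-0.9,0.9],[0,0,0]],[[-0.87,-0.97,1],[0,0,0]]]'
python3 -m inch '[[[0,0,0.1],[0,0,0]],[[0,0,0.2],[0,0,0]],[[0,0,0.3],[0,0,0]],[[0,0,0.4],[0,0,0]],[[0,0,0.5],[0,0,0]],[[0,0,0.6],[0,0,0]],[[0,0,0.7],[0,0,0]],[[0,0,0.8],[0,0,0]],[[0,0,0.9],[0,0,0]],[[0,0,1],[0,0,0]]]'
python3 - <<'E'
from h import *
print(manip.get_obs()['position'])
a=manip.camera('top')[:,:,::-1][140:260,255:415]; cv2.imwrite('pics/top3.png',cv2.resize(a,(800,600),interpolation=cv2.INTER_CUBIC))
a=manip.camera('side')[:,:,::-1][155:275,240:400]; cv2.imwrite('pics/side3.png',cv2.resize(a,(800,600),interpolation=cv2.INTER_CUBIC))
E
```

```text
clock: 9.2
position: [0.5532, -0.2245, 0.1506]
ee_rot: [0.212, 0.977, -0.0, -0.0]
ft_force: [0.0, -0.4, 0.3]
grip_width: -0.001
grasp_force: 0.0
clock: 10.2
position: [0.5531, -0.2234, 0.0706]
ee_rot: [0.211, 0.977, 0.0, -0.0]
ft_force: [-0.2, -0.4, -0.6]
grip_width: -0.006
grasp_force: 0.0
[ 0.55311337 -0.22335302  0.07060827]
```

View pics/side3.png

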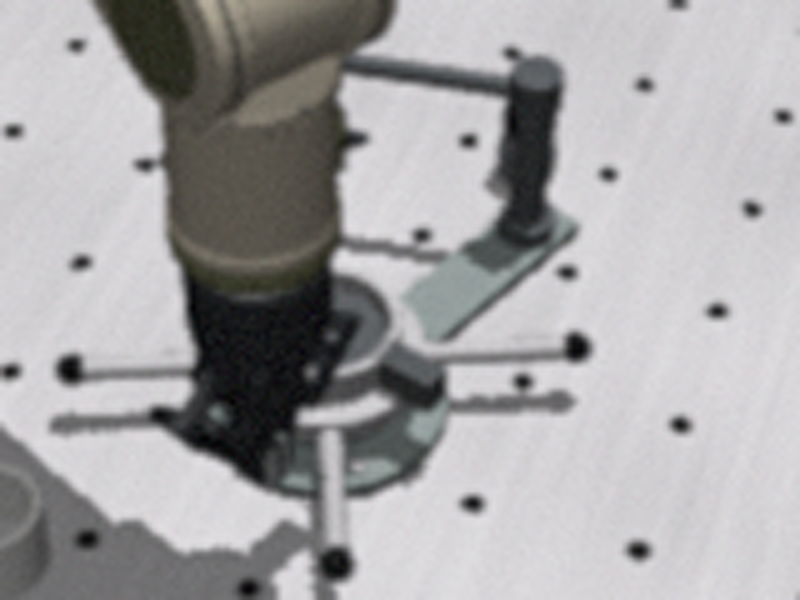

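The fingertip hangs 35 mm to the robot side of the -y spoke, clear of the collar and lug. I'll work out the arc waypoints.

```bash
python3 -m inch '[[[0,0,0.06],[0,0,0]],[[0,0,0.12],[0,0,0]],[[0,0,0.18],[0,0,0]],[[0,0,0.24],[0,0,0]],[[0,0,0.3],[0,0,0]],[[0,0,0.36],[0,0,0]],[[0,0,0.42],[0,0,0]],[[0,0,0.44],[0,0,0]],[[0,0,0.44],[0,0,0]],[[0,0,0.44],[0,0,0]]]'
cat >> h.py <<'E'
def arc(C,r,a0,a1,n,start):
    from scipy.spatial.transform import Rotation as R
    M=R.from_quat(manip.get_obs()['ee_rot']).as_matrix()
    for a in np.radians(np.linspace(a0,a1,n+1)[1:]):
        d=np.array([C[0]+r*np.cos(a)-start[0],C[1]+r*np.sin(a)-start[1],0]); print(((M.T@d)/.08).round(2)[:2].tolist(),end=' ')
    print()
E
python3 - <<'E'
from h import *
C=(.541,-.109); r=.113; p=manip.get_obs()['position']; print(p)
arc(C,r,-84,-44,10,p); q=[C[0]+r*np.cos(np.radians(-44)),C[1]+r*np.sin(np.radians(-44))]; arc(C,r,-44,-6,10,q)
E
```

```text
clock: 11.3
position: [0.5532, -0.2234, 0.0362]
ee_rot: [0.211, 0.977, 0.0, 0.0]
ft_force: [0.3, 0.2, 0.5]
grip_width: -0.002
grasp_force: 0.0
[ 0.55320752 -0.22344246  0.03620931]
[-0.07, 0.07] [-0.15, 0.13] [-0.22, 0.2] [-0.29, 0.27] [-0.36, 0.34] [-0.42, 0.42] [-0.47, 0.5] [-0.52, 0.59] [-0.56, 0.67] [-0.6, 0.77] 
[-0.03, 0.09] [-0.05, 0.18] [-0.07, 0.27] [-0.08, 0.37] [-0.08, 0.46] [-0.08, 0.55] [-0.07, 0.65] [-0.06, 0.74] [-0.04, 0.83] [-0.01, 0.92]
```

```bash
python3 -m inch '[[[-0.07,0.07,0],[0,0,0]],[[-0.15,0.13,0],[0,0,0]],[[-0.22,0.2,0],[0,0,0]],[[-0.29,0.27,0],[0,0,0]],[[-0.36,0.34,0],[0,0,0]],[[-0.42,0.42,0],[0,0,0]],[[-0.47,0.5,0],[0,0,0]],[[-0.52,0.59,0],[0,0,0]],[[-0.56,0.67,0],[0,0,0]],[[-0.6,0.77,0],[0,0,0]]]'
python3 -m inch '[[[-0.03,0.09,0],[0,0,0]],[[-0.05,0.18,0],[0,0,0]],[[-0.07,0.27,0],[0,0,0]],[[-0.08,0.37,0],[0,0,0]],[[-0.08,0.46,0],[0,0,0]],[[-0.08,0.55,0],[0,0,0]],[[-0.07,0.65,0],[0,0,0]],[[-0.06,0.74,0],[0,0,0]],[[-0.04,0.83,0],[0,0,0]],[[-0.01,0.92,0],[0,0,0]]]'
python3 - <<'E'
from h import *
a=manip.camera('top')[:,:,::-1][140:260,255:415]; b=manip.camera('side')[:,:,::-1][155:275,240:400]
cv2.imwrite('pics/top4.png',np.hstack([cv2.resize(x,(400,300),interpolation=cv2.INTER_CUBIC) for x in(a,b)]))
E
```

```text
clock: 12.3
position: [0.6226, -0.187, 0.0361]
ee_rot: [0.211, 0.977, -0.0, -0.0]
ft_force: [-3.9, -0.9, 1.5]
grip_width: -0.003
grasp_force: 1.7
clock: 13.3
position: [0.6536, -0.1199, 0.0361]
ee_rot: [0.211, 0.977, -0.0, 0.0]
ft_force: [-1.8, -2.7, 2.2]
grip_width: 0.0
grasp_force: 1.5
```

View pics/top4.png

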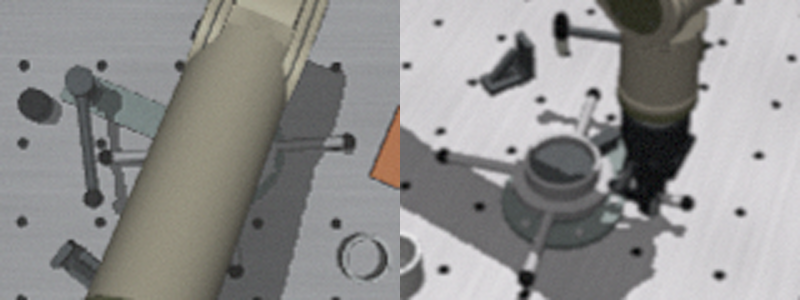

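The top half shows balls at (105,157), (348,143) and (235,272); the lug is hidden under the arm but visible in the side half at about (605,140), near the post direction.

```bash
cat > ang.py <<'E'
from h import *
t=lambda x,y:((x+.5)/2.5-.5+255,(y+.5)/2.5-.5+140)
C=np.array([.541,-.109])
for p,k in [((105,157),90),((348,143),-90),((235,272),180)]:
    Q=atz('top',*t(*p),.042)[:2]-C; print((np.degrees(np.arctan2(Q[1],Q[0]))-k),np.linalg.norm(Q))
s=lambda x,y:((x+.5)/2.5-.5+240,(y+.5)/2.5-.5+155)
for p,k in [((593-400,95),90),((687-400,203),0),((527-400,278),-90),((443-400,156),180)]:
    Q=atz('side',*s(*p),.042)[:2]-C-np.array([.0015,.002]); print('s',(np.degrees(np.arctan2(Q[1],Q[0]))-k),np.linalg.norm(Q))
E
python3 ang.py
```

```text
4.333590300590956 0.15103278573913748
2.9624950827456473 0.14983709070032933
-356.09932058643915 0.152255060865422
s 5.222782989455737 0.14881628667816535
s 5.122586984193574 0.15144881519943434
s 6.11149164788057 0.150123774157409
s -353.97944688482664 0.14941551335953263
```

```bash
python3 - <<'E'
from h import *
C=(.541,-.109); r=.113
q=[C[0]+r*np.cos(np.radians(-6)),C[1]+r*np.sin(np.radians(-6))]; arc(C,r,-6,3,5,q)
E
```

```text
[0.01, 0.04] [0.03, 0.08] [0.05, 0.12] [0.07, 0.16] [0.09, 0.2]
```

```bash
python3 -m inch '[[[0.01,0.04,0],[0,0,0]],[[0.03,0.08,0],[0,0,0]],[[0.05,0.12,0],[0,0,0]],[[0.07,0.16,0],[0,0,0]],[[0.09,0.2,0],[0,0,0]],[[0.09,0.2,0],[0,0,0]],[[0.07,0.12,0],[0,0,0]],[[0.04,0.04,0],[0,0,0]],[[0.02,-0.04,0],[0,0,0]],[[0.01,-0.06,0],[0,0,0]]]'
python3 -m inch '[[[0,0,-0.1],[0,0,0]],[[0,0,-0.2],[0,0,0]],[[0,0,-0.3],[0,0,0]],[[0,0,-0.4],[0,0,0]],[[0,0,-0.5],[0,0,0]],[[0,0,-0.6],[0,0,0]],[[0,0,-0.7],[0,0,0]],[[0,0,-0.8],[0,0,0]],[[0,0,-0.9],[0,0,0]],[[0,0,-1],[0,0,0]]]'
python3 -m inch '[[[0,0,-0.1],[0,0,0]],[[0,0,-0.2],[0,0,0]],[[0,0,-0.3],[0,0,0]],[[0,0,-0.4],[0,0,0]],[[0,0,-0.5],[0,0,0]],[[0,0,-0.6],[0,0,0]],[[0,0,-0.7],[0,0,0]],[[0,0,-0.8],[0,0,0]],[[0,0,-0.9],[0,0,0]],[[0,0,-1],[0,0,0]]]'
python3 - <<'E'
from h import *
print(manip.get_obs()['position'])
a=manip.camera('top')[:,:,::-1][140:260,255:415]; b=manip.camera('side')[:,:,::-1][155:275,240:400]
cv2.imwrite('pics/top5.png',np.hstack([cv2.resize(x,(400,300),interpolation=cv2.INTER_CUBIC) for x in(a,b)]))
E
```

```text
clock: 14.4
position: [0.6504, -0.1261, 0.0362]
ee_rot: [0.212, 0.977, -0.0, 0.0]
ft_force: [-1.6, -0.5, 0.4]
grip_width: -0.0
grasp_force: 0.0
clock: 15.4
position: [0.6507, -0.1245, 0.1167]
ee_rot: [0.211, 0.977, 0.0, -0.0]
ft_force: [-0.3, 0.6, -0.0]
grip_width: -0.0
grasp_force: 0.0
clock: 16.4
position: [0.6507, -0.1245, 0.1968]
ee_rot: [0.211, 0.977, 0.0, 0.0]
ft_force: [-0.1, 0.3, 0.2]
grip_width: -0.0
grasp_force: 0.0
[ 0.65066553 -0.124453    0.1967573 ]
```

```bash
python3 -m inch '[[[0.09,0.06,0],[0,0,0]],[[0.18,0.12,0],[0,0,0]],[[0.27,0.18,0],[0,0,0]],[[0.36,0.24,0],[0,0,0]],[[0.45,0.3,0],[0,0,0]],[[0.54,0.36,0],[0,0,0]],[[0.63,0.42,0],[0,0,0]],[[0.72,0.48,0],[0,0,0]],[[0.8,0.54,0],[0,0,0]],[[0.89,0.59,0],[0,0,0]]]'
python3 -m inch '[[[0.09,0.06,0],[0,0,0]],[[0.18,0.12,0],[0,0,0]],[[0.27,0.18,0],[0,0,0]],[[0.36,0.24,0],[0,0,0]],[[0.45,0.3,0],[0,0,0]],[[0.54,0.36,0],[0,0,0]],[[0.63,0.42,0],[0,0,0]],[[0.72,0.48,0],[0,0,0]],[[0.8,0.54,0],[0,0,0]],[[0.89,0.59,0],[0,0,0]]]'
python3 -m inch '[[[0.09,0.06,0],[0,0,0]],[[0.18,0.12,0],[0,0,0]],[[0.27,0.18,0],[0,0,0]],[[0.36,0.24,0],[0,0,0]],[[0.45,0.3,0],[0,0,0]],[[0.54,0.36,0],[0,0,0]],[[0.63,0.42,0],[0,0,0]],[[0.72,0.48,0],[0,0,0]],[[0.8,0.54,0],[0,0,0]],[[0.89,0.59,0],[0,0,0]]]'
python3 - <<'E'
from h import *
print(manip.get_obs()['position'])
a=manip.camera('top')[:,:,::-1][140:260,255:415]; cv2.imwrite('pics/top6.png',cv2.resize(a,(800,600),interpolation=cv2.INTER_CUBIC))
a=manip.camera('side')[:,:,::-1][155:275,240:400]; cv2.imwrite('pics/side6.png',cv2.resize(a,(800,600),interpolation=cv2.INTER_CUBIC))
E
```

```text
clock: 17.5
position: [0.6051, -0.0514, 0.1961]
ee_rot: [0.211, 0.977, 0.0, 0.0]
ft_force: [0.1, -0.0, 0.7]
grip_width: 0.004
grasp_force: 0.0
clock: 18.5
position: [0.5597, 0.021, 0.1961]
ee_rot: [0.211, 0.977, 0.0, 0.0]
ft_force: [0.1, 0.8, 0.6]
grip_width: 0.002
grasp_force: 0.0
clock: 19.5
position: [0.5143, 0.0934, 0.1961]
ee_rot: [0.211, 0.977, 0.0, 0.0]
ft_force: [0.8, 1.1, -0.2]
grip_width: -0.001
grasp_force: 0.0
[0.51434386 0.09336021 0.19609179]
```

View pics/top6.png

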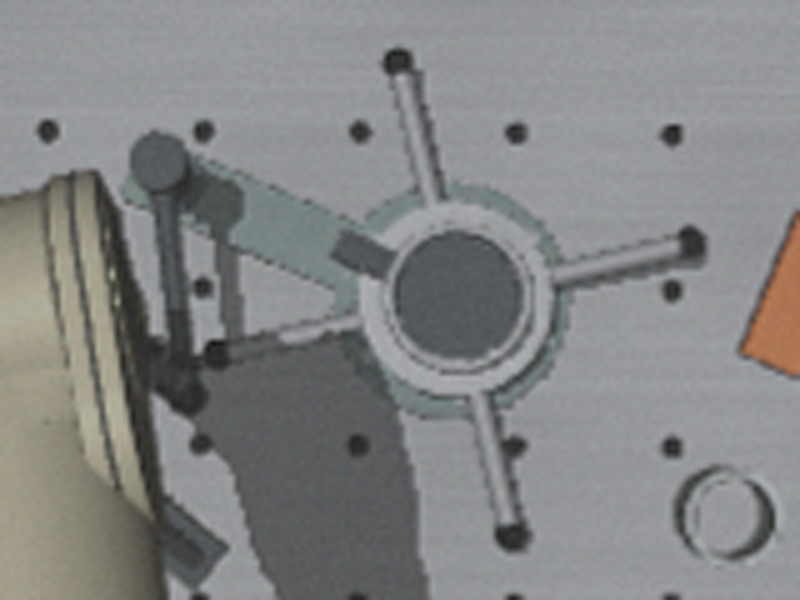

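Now the lug is in the clear, its end at about (341,244), meeting the collar near (392,265). Balls are at (398,62), (690,243), (512,536), (216,353).

```bash
python3 - <<'E'
from h import *
t=lambda x,y:((x+.5)/5-.5+255,(y+.5)/5-.5+140)
tb=[(398,62),(690,243),(512,536),(216,353)]
B=np.array([atz('top',*t(*a),.042) for a in tb]); C=B.mean(0); print(C,[np.degrees(np.arctan2(*(b-C)[1::-1])).round(2) for b in B])
for c in (C,np.array([.541,-.109,0])):
  for p in [(341,244),(348,231),(334,255),(366,254)]:
    l=atz('top',*t(*p),.077); print(np.degrees(np.arctan2(*(l-c)[1::-1])).round(2),np.linalg.norm((l-c)[:2]).round(4))
# predicted pixel of a lug exactly aligned, 18 mm wide, outline
a=np.radians(67.3); C=np.array([.541,-.109]); e=np.array([np.cos(a),np.sin(a)]); n=np.array([-e[1],e[0]])
for r,w in[(.08,.009),(.08,-.009),(.05,.009),(.05,-.009)]:
    print((((proj('top',np.append(C+r*e+w*n,.077))-[255,140]+.5)*5)-.5).round(1))
g=manip.camera('top')[140:260,255:415]; g=cv2.resize(g,(1600,1200),interpolation=cv2.INTER_CUBIC)[400:600,600:900]
g=np.ascontiguousarray(cv2.resize(g[:,:,::-1],(600,400)))
q=np.array([(proj('top',np.append(C+r*e+w*n,.077))-[255,140]+.5)*10-[600,400] for r,w in[(.08,.009),(.08,-.009),(.045,-.009),(.045,.009)]])*2
cv2.polylines(g,[q.astype(int)],True,(0,0,255),1); cv2.imwrite('pics/lug.png',g)
E
```

```text
[ 0.54072599 -0.10869783  0.042     ] [np.float64(13.61), np.float64(-76.54), np.float64(-166.11), np.float64(103.36)]
66.39 0.0767
59.75 0.0766
72.08 0.0783
65.82 0.0606
66.67 0.0769
60.04 0.0767
72.33 0.0785
66.17 0.0607
[329.8 257. ]
[341.5 229.5]
[375.8 276.6]
[387.5 249. ]
```

View pics/lug.png

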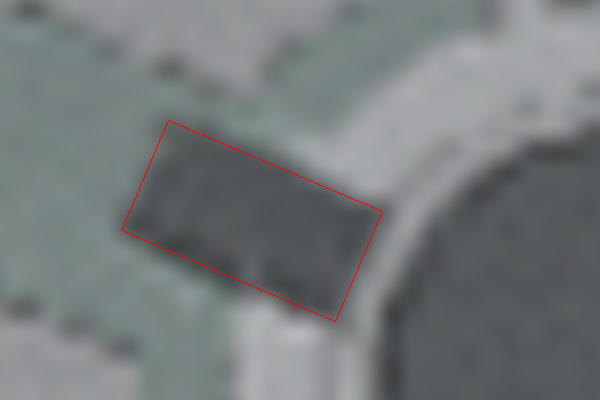

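The overlay of a perfectly aligned lug matches the picture to within about 1°. Next is the torch.

```bash
python3 -m inch '[[[0,0,0.1],[0,0,0]],[[0,0,0.2],[0,0,0]],[[0,0,0.3],[0,0,0]],[[0,0,0.4],[0,0,0]],[[0,0,0.5],[0,0,0]],[[0,0,0.6],[0,0,0]],[[0,0,0.7],[0,0,0]],[[0,0,0.8],[0,0,0]],[[0,0,0.9],[0,0,0]],[[0,0,0.98],[0,0,0]]]'
python3 - <<'E'
from h import *
C=(.6145,.0663); p=manip.get_obs()['position']; d=p[:2]-C; r=np.hypot(*d); a=np.degrees(np.arctan2(d[1],d[0])); print(p,r,a)
for i in range(3):
    b=[198,228,240][i]; q=p if i==0 else (C[0]+r*np.cos(np.radians(a)),C[1]+r*np.sin(np.radians(a))); arc(C,r,a,b,10,q); a=b
E
```

```text
clock: 20.65
position: [0.5145, 0.0927, 0.117]
ee_rot: [0.211, 0.977, -0.0, -0.0]
ft_force: [-0.0, 0.2, -0.0]
grip_width: -0.001
grasp_force: 0.0
[0.51452477 0.09271216 0.11695184] 0.10340526232223478 165.20130410110116
[-0.01, -0.07] [-0.03, -0.14] [-0.06, -0.21] [-0.08, -0.28] [-0.11, -0.35] [-0.15, -0.42] [-0.19, -0.48] [-0.23, -0.54] [-0.27, -0.6] [-0.32, -0.66] 
[-0.05, -0.05] [-0.1, -0.1] [-0.15, -0.14] [-0.2, -0.18] [-0.26, -0.22] [-0.32, -0.25] [-0.38, -0.28] [-0.44, -0.31] [-0.5, -0.34] [-0.56, -0.36] 
[-0.03, -0.01] [-0.05, -0.02] [-0.08, -0.02] [-0.1, -0.03] [-0.13, -0.03] [-0.16, -0.04] [-0.18, -0.04] [-0.21, -0.05] [-0.24, -0.05] [-0.26, -0.05]
```

```bash
python3 -m inch '[[[-0.01,-0.07,0],[0,0,0]],[[-0.03,-0.14,0],[0,0,0]],[[-0.06,-0.21,0],[0,0,0]],[[-0.08,-0.28,0],[0,0,0]],[[-0.11,-0.35,0],[0,0,0]],[[-0.15,-0.42,0],[0,0,0]],[[-0.19,-0.48,0],[0,0,0]],[[-0.23,-0.54,0],[0,0,0]],[[-0.27,-0.6,0],[0,0,0]],[[-0.32,-0.66,0],[0,0,0]]]'
python3 -m inch '[[[-0.05,-0.05,0],[0,0,0]],[[-0.1,-0.1,0],[0,0,0]],[[-0.15,-0.14,0],[0,0,0]],[[-0.2,-0.18,0],[0,0,0]],[[-0.26,-0.22,0],[0,0,0]],[[-0.32,-0.25,0],[0,0,0]],[[-0.38,-0.28,0],[0,0,0]],[[-0.44,-0.31,0],[0,0,0]],[[-0.5,-0.34,0],[0,0,0]],[[-0.56,-0.36,0],[0,0,0]]]'
python3 -m inch '[[[-0.02,0,0],[0,0,0]],[[-0.03,-0.01,0],[0,0,0]],[[-0.04,-0.01,0],[0,0,0]],[[-0.05,-0.02,0],[0,0,0]],[[-0.06,-0.02,0],[0,0,0]],[[-0.07,-0.02,0],[0,0,0]],[[-0.08,-0.02,0],[0,0,0]],[[-0.08,-0.02,0],[0,0,0]],[[-0.08,-0.02,0],[0,0,0]],[[-0.08,-0.02,0],[0,0,0]]]'
```

```text
clock: 21.65
position: [0.5161, 0.0337, 0.1176]
ee_rot: [0.211, 0.977, 0.0, -0.0]
ft_force: [0.6, 2.1, 0.7]
grip_width: -0.002
grasp_force: 0.8
clock: 22.65
position: [0.5453, -0.0111, 0.1177]
ee_rot: [0.211, 0.977, -0.0, -0.0]
ft_force: [-0.3, 2.1, -1.5]
grip_width: -0.002
grasp_force: 0.8
clock: 23.65
position: [0.5502, -0.0149, 0.1177]
ee_rot: [0.211, 0.977, -0.0, 0.0]
ft_force: [-0.4, -0.1, -1.0]
grip_width: 0.001
grasp_force: 0.4
```

```bash
python3 -m inch '[[[-0.01,0,0],[0,0,0]],[[-0.02,0,0],[0,0,0]],[[-0.03,-0.01,0],[0,0,0]],[[-0.04,-0.01,0],[0,0,0]],[[-0.05,-0.01,0],[0,0,0]],[[-0.05,-0.01,0],[0,0,0]],[[-0.05,-0.01,0],[0,0,0]],[[-0.05,-0.01,0],[0,0,0]],[[-0.05,-0.01,0],[0,0,0]],[[-0.05,-0.01,0],[0,0,0]]]'
python3 - <<'E'
from h import *
a=manip.camera('top')[:,:,::-1][140:260,255:415]; b=manip.camera('side')[:,:,::-1][155:275,240:400]
cv2.imwrite('pics/torch7.png',np.hstack([cv2.resize(x,(400,300),interpolation=cv2.INTER_CUBIC) for x in(a,b)]))
E
```

```text
clock: 24.65
position: [0.5536, -0.0172, 0.1178]
ee_rot: [0.211, 0.977, 0.0, 0.0]
ft_force: [0.1, 0.6, 0.4]
grip_width: 0.003
grasp_force: 0.2
```

View pics/torch7.png

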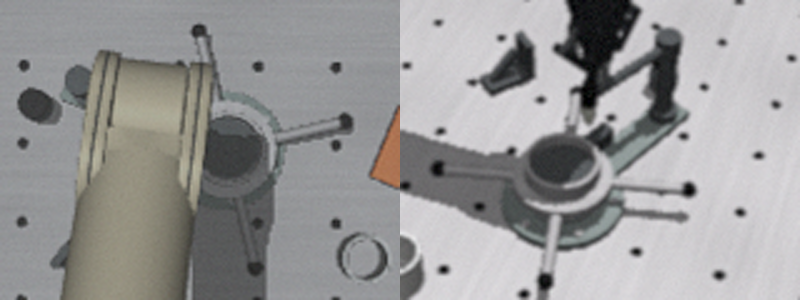

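The side half shows the arm swung nearly in, the nozzle tip at about (588,117) just short of the lug at (600,135). I'll carry on gently until the stop shows in the force.

```bash
python3 -m inch '[[[-0.01,0,0],[0,0,0]],[[-0.02,0,0],[0,0,0]],[[-0.03,0,0],[0,0,0]],[[-0.04,-0.01,0],[0,0,0]],[[-0.05,-0.01,0],[0,0,0]],[[-0.06,-0.01,0],[0,0,0]],[[-0.06,-0.01,0],[0,0,0]],[[-0.06,-0.01,0],[0,0,0]],[[-0.06,-0.01,0],[0,0,0]],[[-0.06,-0.01,0],[0,0,0]]]'
python3 - <<'E'
from h import *
C=np.array([.541,-.109]);e=np.array([np.cos(np.radians(67.2)),np.sin(np.radians(67.2))])
s=lambda P:((proj('side',P)-[240,155]+.5)*2.5-.5)
print('weld',s(np.append(C+.055*e+[.0015,.002],.086)),'head top',s(np.append(C+.055*e+[.0015,.002],.156)))
print(manip.get_obs()['ft_force'])
E
```

```text
clock: 25.75
position: [0.5577, -0.0199, 0.1178]
ee_rot: [0.211, 0.977, 0.0, 0.0]
ft_force: [0.5, 1.4, 0.6]
grip_width: -0.001
grasp_force: 0.2
weld [193.4207414  128.11120689] head top [193.9337182   85.14011312]
[0.54768443 1.4029374  0.60777068]
```

```bash
python3 -m inch '[[[-0.01,0,0],[0,0,0]],[[-0.02,0,0],[0,0,0]],[[-0.03,0,0],[0,0,0]],[[-0.03,0,0],[0,0,0]],[[-0.03,0,0],[0,0,0]],[[-0.03,0,0],[0,0,0]],[[-0.03,0,0],[0,0,0]],[[-0.03,0,0],[0,0,0]],[[-0.03,0,0],[0,0,0]],[[-0.03,0,0],[0,0,0]]]'
python3 -m inch '[[[-0.01,0,0],[0,0,0]],[[-0.02,0,0],[0,0,0]],[[-0.03,0,0],[0,0,0]],[[-0.03,0,0],[0,0,0]],[[-0.03,0,0],[0,0,0]],[[-0.03,0,0],[0,0,0]],[[-0.03,0,0],[0,0,0]],[[-0.03,0,0],[0,0,0]],[[-0.03,0,0],[0,0,0]],[[-0.03,0,0],[0,0,0]]]'
```

```text
clock: 26.75
position: [0.5597, -0.0208, 0.1177]
ee_rot: [0.211, 0.977, 0.0, -0.0]
ft_force: [-3.0, 0.0, 1.1]
grip_width: 0.003
grasp_force: 1.4
clock: 27.75
position: [0.5599, -0.021, 0.1175]
ee_rot: [0.211, 0.977, 0.0, -0.002]
ft_force: [-15.4, 3.9, 10.8]
grip_width: -0.0
grasp_force: 7.6
```

```bash
python3 - <<'E'
from h import *
print(manip.get_obs()['ft_force'])
E
```

```text
[-15.35032778   3.85538163  10.80376034]
```

The force rose to 15 N with no further motion, so the arm is at its stop. I'll back off, rise and look.

```bash
python3 -m inch '[[[0.05,0,0],[0,0,0]],[[0.1,0,0],[0,0,0]],[[0.15,0,0],[0,0,0]],[[0.2,0,0],[0,0,0]],[[0.27,0,0],[0,0,0]],[[0.34,0,0],[0,0,0]],[[0.41,0,0],[0,0,0]],[[0.48,0,0],[0,0,0]],[[0.5,0,0],[0,0,0]],[[0.5,0,0],[0,0,0]]]'
python3 -m inch '[[[0,0,-0.1],[0,0,0]],[[0,0,-0.2],[0,0,0]],[[0,0,-0.3],[0,0,0]],[[0,0,-0.4],[0,0,0]],[[0,0,-0.5],[0,0,0]],[[0,0,-0.6],[0,0,0]],[[0,0,-0.7],[0,0,0]],[[0,0,-0.8],[0,0,0]],[[0,0,-0.9],[0,0,0]],[[0,0,-1],[0,0,0]]]'
python3 -m inch '[[[0.05,0.1,0],[0,0,0]],[[0.1,0.2,0],[0,0,0]],[[0.15,0.3,0],[0,0,0]],[[0.2,0.4,0],[0,0,0]],[[0.25,0.5,0],[0,0,0]],[[0.3,0.6,0],[0,0,0]],[[0.35,0.7,0],[0,0,0]],[[0.4,0.8,0],[0,0,0]],[[0.45,0.9,0],[0,0,0]],[[0.5,1,0],[0,0,0]]]'
python3 -m inch '[[[0.05,0.1,0],[0,0,0]],[[0.1,0.2,0],[0,0,0]],[[0.15,0.3,0],[0,0,0]],[[0.2,0.4,0],[0,0,0]],[[0.25,0.5,0],[0,0,0]],[[0.3,0.6,0],[0,0,0]],[[0.35,0.7,0],[0,0,0]],[[0.4,0.8,0],[0,0,0]],[[0.45,0.9,0],[0,0,0]],[[0.45,0.9,0],[0,0,0]]]'
python3 - <<'E'
from h import *
a=manip.camera('top')[:,:,::-1][140:260,255:415]; b=manip.camera('side')[:,:,::-1][155:275,240:400]
cv2.imwrite('pics/end8.png',np.hstack([cv2.resize(x,(400,300),interpolation=cv2.INTER_CUBIC) for x in(a,b)]))
E
```

```text
clock: 28.75
position: [0.5254, -0.0051, 0.1178]
ee_rot: [0.211, 0.977, 0.0, 0.0]
ft_force: [-0.2, -0.4, -0.3]
grip_width: -0.001
grasp_force: 0.0
clock: 29.75
position: [0.5255, -0.0053, 0.1983]
ee_rot: [0.211, 0.977, 0.0, -0.0]
ft_force: [-0.3, -0.6, 0.1]
grip_width: 0.002
grasp_force: 0.0
clock: 30.75
position: [0.5221, 0.0848, 0.1977]
ee_rot: [0.211, 0.977, 0.0, -0.0]
ft_force: [0.5, -0.3, 0.6]
grip_width: 0.0
grasp_force: 0.0
clock: 31.75
position: [0.5188, 0.1661, 0.1976]
ee_rot: [0.21, 0.978, 0.0, -0.0]
ft_force: [0.7, -0.1, -0.6]
grip_width: 0.001
grasp_force: 0.0
```

View pics/end8.png

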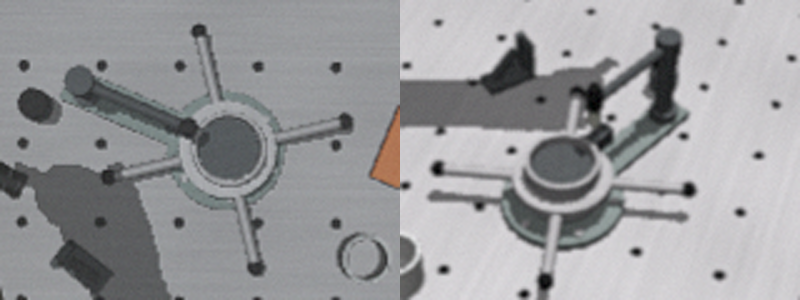

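The torch lies along the foot bar with its head at (189,127), over the lug. The spokes have not moved since they were set, and the jar, magnet and offcut are in place.

```bash
python3 -c "
from workcell import manip
print(manip.hand_in())"
```

```text
the job is handed in; nothing more can be done
None
```

The job is handed in: the lug points at the torch post to within about 1° by camera, the torch arm is in against its stop with the nozzle over the lug, and only a spoke and the torch arm were touched (about 32 s used).

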